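# Put the kiln props away

## Task

Stand the three sound square kiln props upright in the wooden tray, one in the middle of each compartment in order of height, the tallest next to the raised end board with the hand hole and the shortest at the other end. Push the broken square prop down through the sprung flap of the shard bin so that the flap can shut behind it. Leave the two round props standing where they are.

Things in the scene. Friction and masses are not known exactly. Their poses are not given: they have to be found in the camera images.
- prop_tall_center (a point): Square kiln prop (buff fired-clay post), 36 x 36 mm and 100 mm tall, the tallest of the three sound square ones: flat level top with a small dark hole. Stands upright, loose, about 200 g. The point is its centre, 50 mm above its foot; x and y square to its side faces, z up.
- prop_mid_center (a point): Square kiln prop (buff fired-clay post), 36 x 36 mm and 80 mm tall, the middle one of the three sound square ones: flat level top with a small dark hole. Stands upright, loose, about 160 g. The point is its centre, 40 mm above its foot; x and y square to its side faces, z up.
- prop_short_center (a point): Square kiln prop (buff fired-clay post), 36 x 36 mm and 60 mm tall, the shortest of the three sound square ones: flat level top with a small dark hole. Stands upright, loose, about 120 g. The point is its centre, 30 mm above its foot; x and y square to its side faces, z up.
- broken_center (a point): Broken square kiln prop of the same clay, about 130 g: 36 x 36 mm, its top snapped off at a ragged slant, from 80 mm high at its +x side down to 55 mm at its -x side, no hole. Stands upright and loose. The point is on its centre line, 34 mm above its foot; x and y square to its sides, z up.
- round_tall_center (a point): Round kiln prop, same clay and same hole in its top, but a cylinder: 38 mm diameter, 100 mm tall. Stands upright and loose; belongs to another kiln and stays where it is. The point is its centre, half-way up; z up.
- round_mid_center (a point): Round kiln prop, same clay and same hole in its top, but a cylinder: 38 mm diameter, 80 mm tall. Stands upright and loose; belongs to another kiln and stays where it is. The point is its centre, half-way up; z up.
- tray: Wooden prop tray, fixed to the bench: 216 mm (x) by 84 mm (y), a row of three open compartments along its x, each 64 mm (x) by 72 mm (y) inside, centred at x = -70, 0 and +70 mm (y = 0). Floor top 6 mm up, walls 6 mm thick and dividers 26 mm high. At its +x end stands a raised end board with a dark hand hole, 70 mm high and 8 mm thick, at x = +105 to +113 mm. Origin: centre of the underside; z up.
- bin: Grey shard bin with a white lid, fixed to the bench: 140 mm (x) by 160 mm (y), 180 mm high, lid 6 mm thick. In the middle of the lid is an opening 80 mm (x) by 100 mm (y), closed by a steel flap. Origin: centre of the underside; the opening is centred above it; z up.
- flap (a joint): Sprung steel flap in the bin's lid opening, 3 mm below the lid's top, hinged along the opening's +x edge (hinge parallel to the bin's y). 0 = shut, grows as it swings down into the bin, up to 1.5 rad. A very weak spring (under 0.3 N at mid-flap) shuts it again; a prop pushed down on it opens it, and one let go half-way in falls through by its weight. A fallen prop lies below the flap's sweep.
Mind the look-alikes: they are no part of the job. Several things have the shape of the tray; the one meant has the colours described above. Leave any blue look-alike of the part that bears broken_center alone.

How it is judged:
By the outcome, as a careful person would: the job done as asked, in the order asked, and still so for the second after the job is handed in, with the robot touching nothing.
It also fails if it takes over 120 s, if anything falls off the work surface, if the arm or the gripper's body presses on something with over 40 N, if the wrist force passes 120 N, or if a joint passes its speed limit or range.

## Robot

A 6-joint arm with a two-finger parallel gripper is mounted at the origin on the work surface. World frame = base frame: x ahead of the robot, y to its left, z up, the work surface at z = 0. Lengths are in m, angles in rad, forces in N, time in s.
With the tool pointing down it reaches from about 0.35 to 0.775 m from the base axis. Payload 5.5 kg.
Tool frame: the origin (TCP) lies at the very end of the fingers, on their centre line; the grasp point (between the pads) lies 19 mm behind it; z points along the fingers, y is the line along which they close (so a half turn about z gives the same grasp; the last joint's range is limited). The gripper opens to 85 mm and grips with 20 to 120 N. Pads are 22 mm wide; open, the fingers measure 114 mm over their backs; the gripper's body (76 mm by 85 mm) begins 54 mm behind the grasp point. The pads swing forward as they close: fully open they stand 13 mm farther back than shut.
Start: joints at [1.061, 0.313, 0.046, 1.304, 0, 1.431], TCP at [0.208, 0.536, 0.231] pointing down, gripper open.
Joint ranges: [-2.76, 2.76], [-0.86, 1.69], [-1.03, 1.26], [-2.2, 2.34], [-1.47, 1.5], [-3.14, 3.14]. Speed limits (rad/s): [2.57, 2.57, 3.14, 3.14, 3.14, 3.14].

## Interface

Orientations are given as a unit quaternion [w, x, y, z].
In Python, from workcell import get_state, read_camera, calibration, hand_in gives the robot as it stands.
- The arm moves only by the tool drive_tool, never from a script. Its argument "deltas" is a list that holds one entry, the list of rows, each a list of 7 numbers: the closure in counts, from 0 (fully open) to 255 (shut), then the shift along the tool's x, y, z in m, then the turn, a rotation vector about the tool's x, y, z in degrees. A call has 1 to 12 rows; each row is the pose to reach, as a shift and turn from the pose commanded when the call began, along the tool's axes at that moment; what a row does not reach only later rows make up. A row lasts 1/8 s, in which the tool goes at most 62.5 mm and 10.7 degrees, less where a joint would pass 70% of its speed; a pose out of reach is approached as far as the arm can. A call with a gripper value outside its range is refused whole. The fingers move at their own pace and stop on an object; "newtons" is the grip in N (left out, the last holds). Time passes only in rows, so rows that repeat a pose let the fingers close. It gives the time, the measured TCP pose, the force, the opening and the grip force at its end, in the units of the state.
- get_state(): the state, without advancing time (a new reading comes with each control period).
- read_camera(name): name is "scene" or "top" or "wrist"; returns (picture, depth): 400x640x3 uint8, red, green, blue; 400x640 float32, m along the optical axis (not along the pixel's ray), 0 where there is no reading.
- calibration(name): a dict with "mtx" (3x3 intrinsics, pixels), "k1" (the pictures are not rectified: a ray, as slopes to the right and down, at radius r is drawn at 1 + k1 r^2 times it, then the intrinsics apply), "world_from_camera" (4x4, takes a point from camera to world coordinates). Camera axes: x right, y up, looking along -z (the intrinsics and any distortion apply to the point x, -y, -z); pixel columns grow to the right and rows downward; lengths in m; the calibration is good to about 2 mm. A picture is of the moment at which its call begins: read the wrist's pose just before it. calibration takes no time and is no camera call; for the wrist camera it gives the pose at the moment of the call.
- hand_in(): hands the job in; it is judged then, once.
The state is a dict: "clock": time; "joint_pos": joint angles; "qvel": joint speeds; "tau": joint torques, N m; "tcp_pos": TCP position; "orientation": TCP orientation; "wrist_force": force on the tool from outside, world axes, zero at the start; "ft_torque": the same for the moment, N m; "finger_gap": finger opening in m; "grip_force": force on a finger pad.
Only numpy, scipy, OpenCV 4.12 (cv2) and the standard library are available. Lean on these libraries where they do the work, as an engineer would, in place of code of your own. Each camera call takes 0.05 s, during which the arm holds its last target. There are 200 camera calls.

## Working session

There is one attempt and no reset: what is moved stays moved. The work goes in short steps, Python scripts to look and compute and a tool call to move; the robot and the scene stay as the last step left them, time stands still between calls to the robot, and variables do not carry over. Pictures are saved under pics/ and viewed, at most 14 in all, crops included, and the job is handed in when it is done.

Besides the shell and the picture viewer there is one more tool, called after "Emit:" as name([rows], argument=value, ...), one row to a line, values as JSON. drive_tool: Moves the arm, as the interface text tells. Its arguments: {"type":"object","properties":{"deltas":{"type":"array","items":{"type":"array","items":{"type":"array","items":{"type":"number"}}}},"newtons":{"type":"number"}},"required":["deltas"]}

```bash
ls; mkdir -p pics; python3 - <<'E'
from workcell import *
import cv2,numpy as np
s=get_state();print(s)
for n in("scene","top","wrist"):
    c=calibration(n);p,d=read_camera(n);print(n,c)
    cv2.imwrite(f"pics/{n}0.png",p[:,:,::-1]);np.savez(f"pics/{n}0.npz",p=p,d=d,**c)
E
```

```text
pics
{'clock': 0.0, 'joint_pos': array([ 1.06139995e+00,  3.13994839e-01,  4.49959489e-02,  1.30359363e+00,
       -1.05192422e-05,  1.43121830e+00]), 'qvel': array([ 0.00067451,  0.00030954,  0.00068842,  0.0001393 , -0.00149462,
        0.00110576]), 'tau': array([ 1.81649255e-03, -4.80620313e+01,  2.98535156e+01,  1.91199244e-02,
       -3.25666842e-04, -1.18092339e-05]), 'tcp_pos': array([0.20758527, 0.53568481, 0.23041897]), 'orientation': array([-2.81349004e-04,  1.83857182e-01,  9.82952557e-01, -8.52907163e-04]), 'wrist_force': array([-0.38301528, -0.41507223,  0.44833514]), 'ft_torque': array([0.00395334, 0.01157765, 0.03169185]), 'grip_force': 0.0, 'finger_gap': 0.0854893959803812}
scene {'mtx': array([[421.51459535,   0.        , 318.54473613],
       [  0.        , 421.51459535, 194.43175084],
       [  0.        ,   0.        ,   1.        ]]), 'k1': -0.006700602058029838, 'world_from_camera': array([[ 0.76762064, -0.3955485 ,  0.50428161,  0.96266245],
       [ 0.64060383,  0.49762992, -0.58480013, -0.64985794],
       [-0.0196288 ,  0.77194938,  0.63538088,  0.83109549]
[... 387 characters left out ...]
2,  0.01445833],
       [ 0.00789668,  0.11230888,  0.99364197,  0.97178534],
       [ 0.        ,  0.        ,  0.        ,  1.        ]])}
wrist {'mtx': array([[290.64462589,   0.        , 318.95208702],
       [  0.        , 290.64462589, 199.16831351],
       [  0.        ,   0.        ,   1.        ]]), 'k1': -0.03903967360951343, 'world_from_camera': array([[ 3.60712309e-01, -8.82574484e-01, -3.01577370e-01,
         1.29977035e-01],
       [ 9.32677123e-01,  3.41292384e-01,  1.16759983e-01,
         5.64350890e-01],
       [-1.23322291e-04, -3.23391077e-01,  9.46265394e-01,
         3.74400022e-01],
       [ 0.00000000e+00,  0.00000000e+00,  0.00000000e+00,
         1.00000000e+00]])}
```

View pics/top0.png

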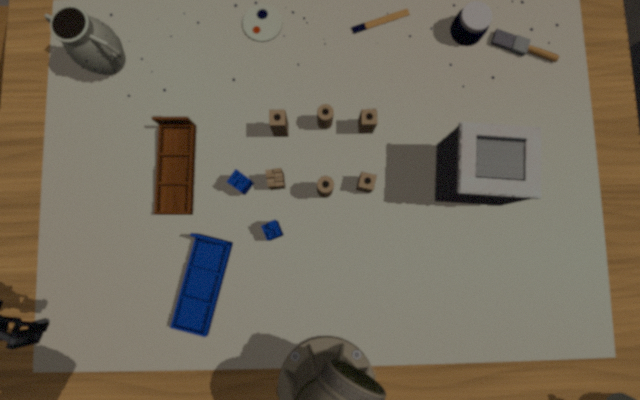

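View pics/scene0.png

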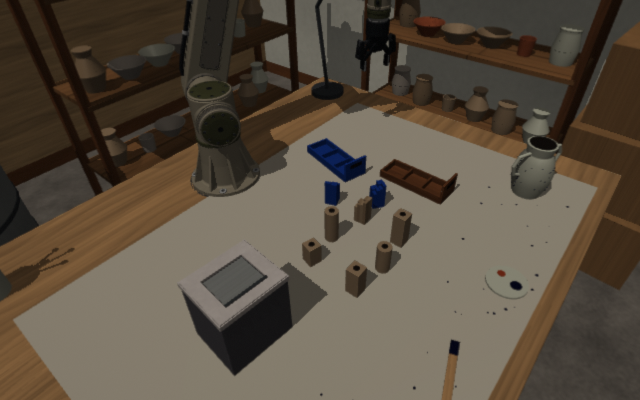

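The top view shows six clay props in two rows: square at (278,118), round (325,112), square (369,116), broken (275,178), round (325,185) and square (367,180). The brown tray is at (175,165) with its end board at the top of the image, and the bin flap is at (501,158). The blue items are look-alikes. The scene view shows the same layout.

```bash
cat > h.py <<'E'
import numpy as np,cv2
from workcell import *
def snap(n,tag=None):
    c=calibration(n);p,d=read_camera(n)
    if tag: cv2.imwrite(f"pics/{tag}.png",p[:,:,::-1])
    return p,d,c
def rays(c,uv):
    uv=np.asarray(uv,float).reshape(-1,1,2)
    k=np.array([c['k1'],0,0,0,0.])
    # r-> r(1+k1 r^2) = OpenCV model
    n=cv2.undistortPoints(uv,c['mtx'],k).reshape(-1,2)
    d=np.c_[n[:,0],-n[:,1],-np.ones(len(n))]
    T=c['world_from_camera'];return T[:3,3],d@T[:3,:3].T
def onplane(c,uv,z):
    o,d=rays(c,uv);return o+d*((z-o[2])/d[:,2])[:,None]
def cloud(d,c):
    v,u=np.mgrid[:400,:640];o,r=rays(c,np.c_[u.ravel(),v.ravel()])
    return (o+r*d.reshape(-1,1)).reshape(400,640,3)
def yaw(rect):  # minAreaRect -> angle mod 90 in [-45,45)
    return (rect[2]+45)%90-45
E
cat > m.py <<'E'
from h import *
f=np.load('pics/top0.npz');p,d,c=f['p'],f['d'],{k:f[k] for k in('mtx','k1','world_from_camera')}
c['k1']=float(c['k1']);P=cloud(d,c)
print('table z',np.median(P[250:300,350:450,2]))
m=(P[...,2]>.03)&(d>0)
m[:, :140]=0;m[:100]=0;m[245:]=0
n,l,st,ce=cv2.connectedComponentsWithStats(m.astype(np.uint8))
for i in range(1,n):
    if st[i,4]<40: continue
    q=P[l==i];zt=np.percentile(q[:,2],90)
    t=q[q[:,2]>zt-.006];r=cv2.minAreaRect((t[:,:2]*1000).astype(np.float32))
    print(np.round(ce[i]),st[i,4],'z %.3f'%zt,np.round(r[0],1),np.round(r[1],1),'yaw %.1f'%yaw(r),p[l==i].mean(0).round())
E
python3 m.py
```

```text
table z -0.00029252673157909026
[325. 114.] 310 z 0.081 [618.3 -11.9] [36.4 36.6] yaw -4.4 [87. 73. 57.]
[278. 121.] 430 z 0.100 [602.5  94.8] [35.6 36.6] yaw -0.7 [85. 72. 56.]
[368. 119.] 364 z 0.081 [ 606.2 -111.1] [36.2 36.4] yaw 0.5 [85. 71. 55.]
[172. 120.] 287 z 0.069 [616.3 343.1] [80.   8.1] yaw -1.3 [57. 41. 28.]
[490. 163.] 7629 z 0.181 [ 481.8 -355.5] [166.9 146.1] yaw -5.2 [96. 93. 89.]
[239. 181.] 332 z 0.077 [473.7 194.2] [19.2 35.7] yaw -35.7 [22. 48. 94.]
[275. 178.] 328 z 0.077 [482.4 106.5] [18.6 36. ] yaw 4.4 [101.  85.  65.]
[367. 181.] 290 z 0.061 [ 462.8 -104.2] [36.  36.2] yaw -15.2 [97. 82. 64.]
[325. 186.] 291 z 0.101 [450.3  -7.5] [34.6 35.5] yaw -1.3 [93. 79. 61.]
[271. 230.] 290 z 0.078 [359.4 106.1] [36.3 18. ] yaw 21.5 [21. 46. 89.]
[210. 239.] 176 z 0.071 [339.2 252.3] [82.6  7.5] yaw -15.2 [25. 47. 89.]
```

View pics/wrist0.png

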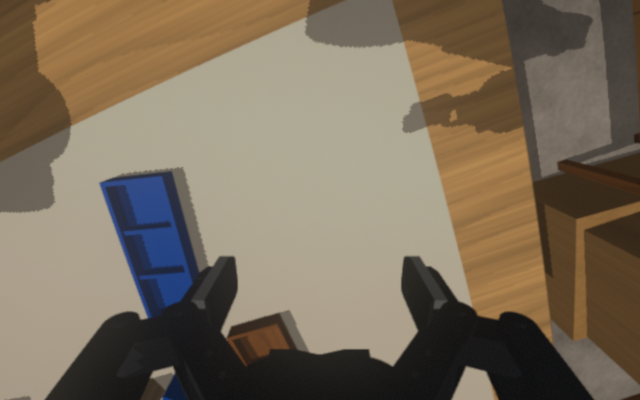

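The wrist view shows the blue tray and a corner of the brown one below the open fingers. Next I'll refine the tray, the bin opening and the broken prop.

```bash
cat >> m.py <<'E'
print('--')
hsv=cv2.cvtColor(p,cv2.COLOR_RGB2HSV)
# tray rim
b=(P[...,2]>.018)&(P[...,2]<.032);b[:,:140]=0;b[:,200:]=0;b[:105]=0;b[225:]=0
r=cv2.minAreaRect((P[b][:,:2]*1000).astype(np.float32));print('tray rim',r,b.sum(),np.median(P[b][:,2]))
fl=(P[...,2]>.005)&(P[...,2]<.009);fl[:,:150]=0;fl[:,200:]=0;fl[:110]=0;fl[220:]=0
n,l,st,ce=cv2.connectedComponentsWithStats(fl.astype(np.uint8))
for i in range(1,n):
    if st[i,4]>100:
        r=cv2.minAreaRect((P[l==i][:,:2]*1000).astype(np.float32));print('comp',np.round(ce[i]),r,st[i,4])
bl=(P[...,2]>.170)&(P[...,2]<.19);bl[:,:420]=0
for nm,mm in(('lid all',bl),('flap',bl&(P[...,2]<.1785))):
    mm=cv2.morphologyEx(mm.astype(np.uint8),cv2.MORPH_OPEN,np.ones((3,3)))>0
    r=cv2.minAreaRect((P[mm][:,:2]*1000).astype(np.float32));print(nm,r,mm.sum(),np.median(P[mm][:,2]))
q=P[160:195,262:290].reshape(-1,3);q=q[q[:,2]>.045]
r=cv2.minAreaRect((q[:,:2]*1000).astype(np.float32));print('broken all',r)
A=np.c_[q[:,:2],np.ones(len(q))];print('slope',np.linalg.lstsq(A,q[:,2],rcond=None)[0],q[:,2].min(),q[:,2].max())
E
python3 m.py|sed -n '/--/,$p'
python3 - <<'E'
import cv2
a=cv2.imread('pics/top0.png')
cv2.imwrite('pics/c1.png',cv2.hconcat([cv2.resize(a[100:220,145:295],None,fx=3,fy=3,interpolation=2),cv2.resize(a[110:230,430:550],None,fx=2.8,fy=3)]))
E
```

```text
--
tray rim ((510.2044982910156, 346.4773254394531), (85.31632232666016, 218.85862731933594), 88.60832214355469) 915 0.023261324749631163
lid all ((481.77423095703125, -355.5130310058594), (166.89369201660156, 146.14088439941406), 84.83256530761719) 5823 0.17832790755588113
flap ((491.3951721191406, -339.6651916503906), (139.01077270507812, 94.33836364746094), 80.48876190185547) 1815 0.17589466677138976
broken all ((401.2196960449219, 74.40159606933594), (199.7649383544922, 44.689571380615234), 23.239694595336914)
slope [-2.98408844 -2.01357062  1.69232704] 0.04794051153780343 0.9717853412980814
```

View pics/c1.png

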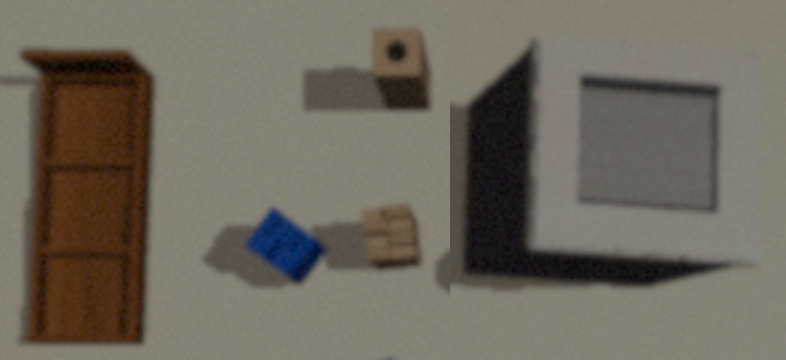

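The crop shows the brown tray with its board at the top (x-far end), and the broken prop at crop (390,235) next to a blue shard. The bin opening spans crop (580-718, 78-210), with a dark strip along its top edge. I'll get the broken prop and bin opening more exactly.

```bash
cat > m2.py <<'E'
from h import *
f=np.load('pics/top0.npz');p,d,c=f['p'],f['d'],{k:f[k] for k in('mtx','k1','world_from_camera')}
c['k1']=float(c['k1']);P=cloud(d,c);P[d<=0]=-1
q=P[160:195,262:290].reshape(-1,3);q=q[q[:,2]>.045]
r=cv2.minAreaRect((q[:,:2]*1000).astype(np.float32));print('broken all',r)
A=np.c_[q[:,:2],np.ones(len(q))];print('slope',np.linalg.lstsq(A,q[:,2],rcond=None)[0],q[:,2].min(),q[:,2].max())
g=cv2.cvtColor(p,cv2.COLOR_RGB2GRAY)
print(g[158,455:550:2]);print(g[115:205:2,500])
lid=(g>np.median(g[185:190,470:530])-14);lid[:,:440]=0;lid[:,560:]=0;lid[:110]=0;lid[220:]=0
lid=(lid&(P[...,2]>.16)).astype(np.uint8)
cs,h=cv2.findContours(lid,cv2.RETR_CCOMP,cv2.CHAIN_APPROX_NONE)
for k,(cc,hh) in enumerate(zip(cs,h[0])):
    if len(cc)>80:
        w=onplane(c,cc.reshape(-1,2).astype(float),.180)[:,:2]*1000
        print('outer' if hh[3]<0 else 'hole',cv2.minAreaRect(w.astype(np.float32)))
E
python3 m2.py
```

```text
broken all ((473.4287414550781, 105.34456634521484), (36.500511169433594, 36.13046646118164), 6.202956676483154)
slope [ 0.71038374  0.15717204 -0.286588  ] 0.04794051153780343 0.08162647205705897
[  8  33  68 116 128 129 129 130 131 129 122  97  99  99  98  96 100  97
  98  96  98 100  97 100 100  98 102 100  98  97  98  99 101  97  82  88
 126 129 128 128 128 129 129 131 129 128 128 130]
[129 126 128 127 127 125 130 127 128 125 119  73  45  85  96  98 100  98
  99  98  97  98  99 100  99  99  99  99  96  99 100  84 111 127 129 130
 131 130 127 122  84  30  21  23  23]
outer ((480.8913879394531, -354.6659240722656), (163.13134765625, 146.1739044189453), 85.02523803710938)
hole ((484.4049987792969, -357.2972106933594), (108.91917419433594, 94.00555419921875), 84.73853302001953)
```

Emit:
drive_tool([
  [[0,0,0,0,0,0,-10],[0,0,0,0,0,0,-20.5]],
], newtons=40)

```text
clock: 0.4
tcp_pos: [0.2077, 0.5359, 0.2309]
orientation: [-0.0, 0.003, 1.0, -0.0]
wrist_force: [-1.2, 0.4, -0.2]
finger_gap: 0.0855
grip_force: 0.0
```

Emit:
drive_tool([
  [[0,-0.397,-0.439,0,0,0,0],[0,-0.397,-0.439,0,0,0,0],[0,-0.397,-0.439,0,0,0,0],[0,-0.397,-0.439,0,0,0,0],[0,-0.397,-0.439,0,0,0,0],[0,-0.397,-0.439,0,0,0,0],[0,-0.397,-0.439,0,0,0,0],[0,-0.397,-0.439,0,0,0,0],[0,-0.397,-0.439,0,0,0,0],[0,-0.397,-0.439,0,0,0,0],[0,-0.397,-0.439,0,0,0,0],[0,-0.397,-0.439,0,0,0,0]],
])

```text
clock: 1.9
tcp_pos: [0.5989, 0.0928, 0.2309]
orientation: [-0.001, 0.006, 1.0, 0.0]
wrist_force: [-0.3, 0.5, 0.2]
finger_gap: 0.0853
grip_force: 0.0
```

```bash
python3 - <<'E'
from h import *
s=get_state();print(s['tcp_pos'],s['orientation'],s['joint_pos'])
p,d,c=snap('wrist','w1');P=cloud(d,c);P[d<=0]=-1
m=((P[...,2]>.03)&(P[...,2]<.12)).astype(np.uint8)
n,l,st,ce=cv2.connectedComponentsWithStats(m)
for i in range(1,n):
    if st[i,4]<300: continue
    q=P[l==i];zt=np.percentile(q[:,2],90);t=q[q[:,2]>zt-.005];r=cv2.minAreaRect((t[:,:2]*1000).astype(np.float32))
    print(np.round(ce[i]),st[i,4],'z %.3f'%zt,np.round(r[0],1),np.round(r[1],1),'yaw %.1f'%yaw(r))
E
```

```text
[0.5988593  0.09277874 0.2308972 ] [-6.57508844e-04  5.98136196e-03  9.99981876e-01  1.96801084e-04] [2.10904926e-02 3.75883731e-01 1.34495357e-01 1.33071183e+00
 4.29053523e-04 3.30530109e-02]
[208.  28.] 2625 z 0.102 [451.6  -7.9] [37.3 35.2] yaw -2.8
[414.  50.] 2088 z 0.080 [473.  193.5] [18.7 36.6] yaw -36.4
[129.  50.] 1924 z 0.062 [ 462.4 -103.9] [36.6 36.4] yaw -14.3
[332.  56.] 1551 z 0.081 [482.  105.9] [18.5 36.4] yaw 6.0
[  4. 123.] 512 z 0.043 [ 537.4 -281.6] [ 4.  42.4] yaw -4.5
[322. 185.] 1727 z 0.102 [601.8  94.5] [36.  36.1] yaw -0.4
[142. 187.] 2052 z 0.082 [ 605.9 -111. ] [36.7 38.1] yaw 0.5
[228. 197.] 1401 z 0.082 [618.4 -11.5] [36.7 37.8] yaw 0.7
[532. 189.] 1217 z 0.072 [616.  343.2] [85.   8.8] yaw -1.4
[613. 309.] 4053 z 0.109 [790.3 478.7] [111.3  31.6] yaw 29.3
[ 21. 340.] 2405 z 0.076 [ 856.7 -357.8] [35.8 73.8] yaw -20.6
```

View pics/w1.png

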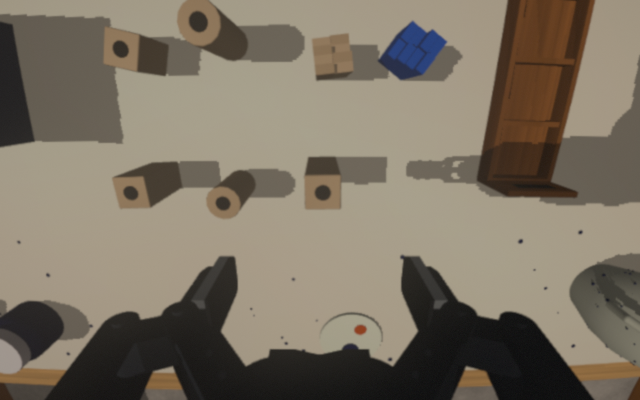

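The wrist view shows the same props. The tall one is at (322,185), between the fingers, and the depth positions agree with the top camera within 1 mm.

Emit:
drive_tool([
  [[0,-0.003,0.002,0,0,0,0],[0,-0.003,0.002,0.06,0,0,0],[0,-0.003,0.002,0.12,0,0,0],[0,-0.003,0.002,0.18,0,0,0],[0,-0.003,0.002,0.18,0,0,0],[255,-0.003,0.002,0.18,0,0,0],[255,-0.003,0.002,0.18,0,0,0],[255,-0.003,0.002,0.18,0,0,0],[255,-0.003,0.002,0.18,0,0,0],[255,-0.003,0.002,0.18,0,0,0]],
], newtons=40)

```text
clock: 3.2
tcp_pos: [0.6046, 0.0945, 0.0541]
orientation: [0.003, 0.006, 1.0, 0.0]
wrist_force: [-0.1, 0.5, 6.3]
finger_gap: 0.0354
grip_force: 44.4
```

Emit:
drive_tool([
  [[255,0,0,-0.05,0,0,0],[255,0,0,-0.1,0,0,0],[255,0.012,0.05,-0.1,0,0,1],[255,0.024,0.1,-0.1,0,0,1],[255,0.024,0.15,-0.1,0,0,1],[255,0.024,0.2,-0.1,0,0,1],[255,0.024,0.24,-0.1,0,0,1],[255,0.024,0.25,-0.1,0,0,1],[255,0.024,0.25,-0.1,0,0,1]],
])

```text
clock: 4.32
tcp_pos: [0.5813, 0.3449, 0.1513]
orientation: [-0.0, 0.014, 1.0, -0.0]
wrist_force: [0.2, -0.6, -2.8]
finger_gap: 0.0353
grip_force: 43.5
```

```bash
cat > w.py <<'E'
from h import *
import sys
s=get_state();print(s['tcp_pos'].round(4),s['orientation'].round(4),s['wrist_force'].round(1),s['joint_pos'].round(2))
def look(n,tag,lo=.03,hi=.16,mn=150,box=None):
    p,d,c=snap(n,tag);P=cloud(d,c);P[d<=0]=-1
    m=((P[...,2]>lo)&(P[...,2]<hi)).astype(np.uint8)
    k,l,st,ce=cv2.connectedComponentsWithStats(m)
    for i in range(1,k):
        if st[i,4]<mn: continue
        q=P[l==i];zt=np.percentile(q[:,2],90);t=q[q[:,2]>zt-.005];r=cv2.minAreaRect((t[:,:2]*1000).astype(np.float32))
        print(n,np.round(ce[i]),st[i,4],'z %.3f'%zt,np.round(r[0],1),np.round(r[1],1),'yaw %.1f'%yaw(r))
if __name__=='__main__': look(sys.argv[1],sys.argv[2])
E
python3 w.py wrist w2
```

```text
[0.5813 0.3449 0.1513] [-0.000e+00  1.420e-02  9.999e-01 -2.000e-04] [ 0.2 -0.6 -2.8] [ 0.42  0.54  0.2   1.23 -0.    0.45]
wrist [117.  69.] 3753 z 0.079 [473.2 193.9] [19.8 37.1] yaw -36.2
wrist [31. 81.] 3238 z 0.077 [481.1 113.9] [18.5 24.2] yaw 4.3
wrist [320. 217.] 2618 z 0.156 [565.4 343.8] [48.3 11.7] yaw -1.2
wrist [517. 347.] 831 z 0.094 [749.6 556.6] [47.7  5.5] yaw -40.0
wrist [440. 391.] 246 z 0.115 [749. 446.] [ 6.9 10.3] yaw 11.8
```

View pics/w2.png

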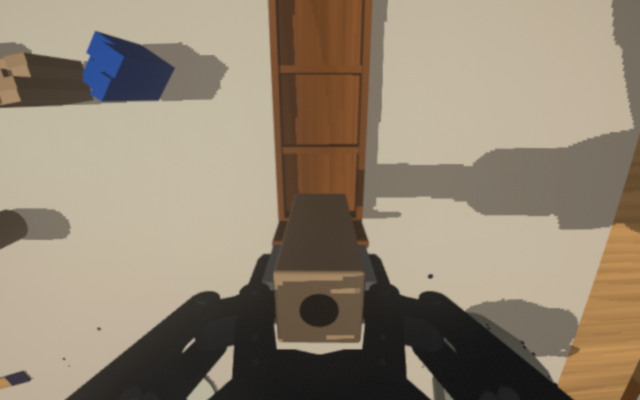

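The wrist view shows the tall prop held squarely between the fingers, with its hole at (319,310), above the tray's end compartment. I'll measure its pose in the hand and the compartment walls.

```bash
cat > hold.py <<'E'
from h import *
p,d,c=snap('wrist');P=cloud(d,c);P[d<=0]=-1
Q=P[180:340,270:370].reshape(-1,3);Q=Q[Q[:,2]>.09]
zt=np.percentile(Q[:,2],95);print('top z',zt)
t=Q[Q[:,2]>zt-.004];print('top rect',cv2.minAreaRect((t[:,:2]*1000).astype(np.float32)))
f=Q[Q[:,2]<zt-.01]
for lo in np.arange(.06,.2,.015):
    g=f[(f[:,2]>lo)&(f[:,2]<lo+.015)]
    if len(g)>40: print('face z %.3f x %.4f y %.4f..%.4f'%(lo+.0075,np.median(g[:,0]),*np.percentile(g[:,1],[2,98])))
E
python3 hold.py; python3 - <<'E'
import sys; sys.path.insert(0,'.')
from h import *
p,d,c=snap('top');P=cloud(d,c);P[d<=0]=-1
b=(P[...,2]>.018)&(P[...,2]<.032);b[:,:140]=0;b[:,200:]=0;b[:105]=0;b[225:]=0
print(cv2.minAreaRect((P[b][:,:2]*1000).astype(np.float32)))
E
```

```text
top z 0.19986024718521406
top rect ((577.51171875, 342.93182373046875), (39.82032012939453, 35.537776947021484), 88.17317199707031)
face z 0.098 x 0.5606 y 0.3271..0.3600
face z 0.112 x 0.5606 y 0.3264..0.3604
face z 0.128 x 0.5607 y 0.3265..0.3604
face z 0.143 x 0.5607 y 0.3263..0.3602
face z 0.158 x 0.5608 y 0.3200..0.3662
face z 0.172 x 0.5609 y 0.3201..0.3658
face z 0.188 x 0.5609 y 0.3219..0.3644
((509.5805969238281, 346.7652587890625), (85.46977996826172, 220.4435577392578), 88.58812713623047)
```

Emit:
drive_tool([
  [[255,0.001,0.001,0.04,0,0,0],[255,0.001,0.001,0.075,0,0,0],[255,0.001,0.001,0.088,0,0,0],[255,0.001,0.001,0.0935,0,0,0],[255,0.001,0.001,0.0935,0,0,0],[0,0.001,0.001,0.0935,0,0,0],[0,0.001,0.001,0.0935,0,0,0],[0,0.001,0.001,0.0935,0,0,0],[0,0.001,0.001,0.05,0,0,0],[0,0.001,0.001,-0.01,0,0,0],[0,0.001,0.001,-0.06,0,0,0],[0,0.001,0.001,-0.06,0,0,0]],
])

```text
clock: 5.98
tcp_pos: [0.5831, 0.3469, 0.2172]
orientation: [0.005, 0.015, 1.0, 0.002]
wrist_force: [0.3, -0.2, 0.0]
finger_gap: 0.0852
grip_force: 0.0
```

```bash
cat > chk.py <<'E'
from w import *
look('top',None,.045,.12,60)
E
python3 chk.py; grep -n joint_pos w.py | head -1 >/dev/null
```

```text
[0.5831 0.3469 0.2172] [0.0046 0.0147 0.9999 0.0022] [ 0.3 -0.2  0. ] [0.42 0.52 0.32 1.36 0.   0.45]
top [474.  19.] 978 z 0.076 [ 849.6 -375.2] [71.7 73.2] yaw 35.7
top [112.  43.] 426 z 0.114 [782.7 475.8] [94.9 30.7] yaw 29.9
top [325. 113.] 280 z 0.081 [619.  -12.1] [36.2 35.7] yaw -1.2
top [368. 118.] 330 z 0.081 [ 606.  -111.2] [36.  36.4] yaw 0.3
top [169. 128.] 703 z 0.105 [579.3 343.8] [37.3 36.2] yaw -1.7
top [459. 178.] 976 z 0.113 [ 445.1 -318.7] [212.8 103.3] yaw 44.0
top [238. 180.] 312 z 0.077 [473.7 194.1] [18.8 35.6] yaw -37.0
top [274. 177.] 303 z 0.077 [482.9 106.1] [17.9 35.8] yaw 10.4
top [367. 181.] 269 z 0.061 [ 462.8 -104.1] [36.  35.9] yaw -14.5
top [325. 185.] 279 z 0.101 [450.3  -7.5] [34.7 35.5] yaw -1.2
top [271. 230.] 276 z 0.078 [358.9 106. ] [35.6 18.1] yaw 21.3
top [209. 238.] 165 z 0.071 [339.2 252.4] [83.2  7.5] yaw -15.0
top [320. 370.] 995 z 0.112 [50.1 17.1] [ 41.  119.9] yaw 20.2
```

Emit:
drive_tool([
  [[0,-0.036,-0.457,0,0,0,-2],[0,-0.036,-0.457,0,0,0,-2],[0,-0.036,-0.457,0,0,0,-2],[0,-0.036,-0.457,0,0,0,-2],[0,-0.036,-0.457,0,0,0,-2],[0,-0.036,-0.457,0,0,0,-2],[0,-0.036,-0.457,0,0,0,-2],[0,-0.036,-0.457,0,0,0,-2],[0,-0.036,-0.457,0,0,0,-2],[0,-0.036,-0.457,0,0,0,-2],[0,-0.036,-0.457,0,0,0,-2]],
])

```text
clock: 7.4
tcp_pos: [0.6031, -0.1103, 0.2111]
orientation: [-0.0, -0.004, 1.0, 0.0]
wrist_force: [-0.1, 0.3, -0.9]
finger_gap: 0.0855
grip_force: 0.0
```

```bash
python3 w.py wrist w3
```

```text
[ 0.6031 -0.1103  0.2111] [-2.e-04 -4.e-03  1.e+00  3.e-04] [-0.1  0.3 -0.9] [-0.31  0.39  0.11  1.29  0.   -0.32]
wrist [109.  72.] 14936 z 0.152 [ 507.7 -279.4] [  4.1 100.5] yaw -5.4
wrist [440.  22.] 2642 z 0.102 [456.6  -8.1] [24.8 37.5] yaw 1.5
wrist [328.  36.] 1840 z 0.062 [ 462.4 -104.5] [35.8 36.3] yaw -15.4
wrist [579.  54.] 5209 z 0.077 [481.4 138.4] [ 21.9 102.1] yaw 0.1
wrist [319. 186.] 1592 z 0.082 [ 605.5 -111.7] [35.3 35.9] yaw -0.4
wrist [411. 198.] 1611 z 0.083 [618.2 -12.7] [36.5 37.7] yaw 2.4
```

View pics/w3.png

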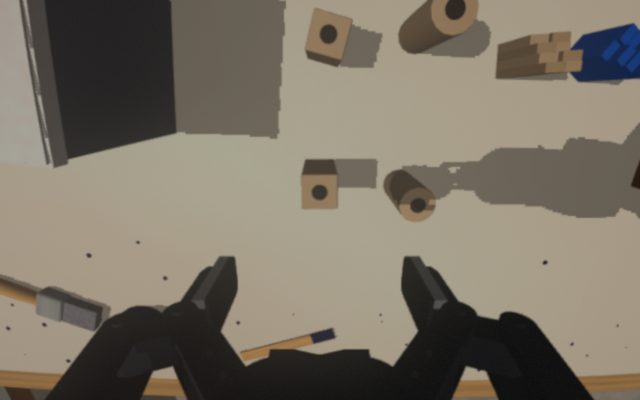

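The wrist view shows the mid prop at (319,186), centred between the fingers. I'll pick it now.

Emit:
drive_tool([
  [[0,-0.003,-0.001,0.06,0,0,0],[0,-0.003,-0.001,0.12,0,0,0],[0,-0.003,-0.001,0.173,0,0,0],[0,-0.003,-0.001,0.173,0,0,0],[255,-0.003,-0.001,0.173,0,0,0],[255,-0.003,-0.001,0.173,0,0,0],[255,-0.003,-0.001,0.173,0,0,0],[255,-0.003,-0.001,0.173,0,0,0],[255,-0.003,-0.001,0.173,0,0,0],[255,-0.003,-0.001,0.05,0,0,0],[255,-0.003,-0.001,0.003,0,0,0],[255,-0.003,-0.001,0.003,0,0,0]],
])

```text
clock: 8.95
tcp_pos: [0.6068, -0.1135, 0.2122]
orientation: [0.002, -0.003, 1.0, -0.001]
wrist_force: [0.3, -0.2, -0.6]
finger_gap: 0.0357
grip_force: 40.6
```

Emit:
drive_tool([
  [[255,0.095,0.458,0,0,0,2],[255,0.095,0.458,0,0,0,2],[255,0.095,0.458,0,0,0,2],[255,0.095,0.458,0,0,0,2],[255,0.095,0.458,0,0,0,2],[255,0.095,0.458,0,0,0,2],[255,0.095,0.458,0,0,0,2],[255,0.095,0.458,0,0,0,2],[255,0.095,0.458,0.05,0,0,2],[255,0.095,0.458,0.08,0,0,2],[255,0.095,0.458,0.08,0,0,2],[255,0.095,0.458,0.08,0,0,2]],
])

```text
clock: 10.45
tcp_pos: [0.5095, 0.3445, 0.13]
orientation: [0.001, 0.015, 1.0, 0.001]
wrist_force: [0.4, -0.1, -0.8]
finger_gap: 0.0353
grip_force: 40.9
```

```bash
python3 -c "
from h import *
s=get_state();print(s['tcp_pos'],s['orientation'])"; python3 hold.py
```

```text
[0.50947788 0.34453916 0.12997385] [9.13868444e-04 1.48851868e-02 9.99888665e-01 5.04335421e-04]
top z 0.17187692920424807
top rect ((506.88323974609375, 343.2972717285156), (42.223388671875, 36.84547424316406), 88.13961791992188)
face z 0.098 x 0.4892 y 0.3267..0.3607
face z 0.112 x 0.4897 y 0.3269..0.3606
face z 0.128 x 0.4892 y 0.3267..0.3603
face z 0.143 x 0.4894 y 0.3200..0.3669
face z 0.158 x 0.4894 y 0.3213..0.3660
```

Emit:
drive_tool([
  [[255,0,0.002,0.04,0,0,0],[255,0,0.002,0.07,0,0,0],[255,0,0.002,0.08,0,0,0],[255,0,0.002,0.0855,0,0,0],[255,0,0.002,0.0855,0,0,0],[0,0,0.002,0.0855,0,0,0],[0,0,0.002,0.0855,0,0,0],[0,0,0.002,0.0855,0,0,0],[0,0,0.002,0.04,0,0,0],[0,0,0.002,-0.01,0,0,0],[0,0,0.002,-0.07,0,0,0],[0,0,0.002,-0.07,0,0,0]],
])

```text
clock: 12.0
tcp_pos: [0.5117, 0.3479, 0.2044]
orientation: [0.005, 0.015, 1.0, 0.003]
wrist_force: [0.4, 0.3, 0.3]
finger_gap: 0.0854
grip_force: 0.0
```

```bash
python3 chk.py | grep -E "^\[|34[0-9]|35[0-9]"
```

```text
[0.5117 0.3479 0.2044] [0.0047 0.0147 0.9999 0.0025] [0.4 0.3 0.3] [0.47 0.4  0.1  1.26 0.   0.5 ]
top [171. 126.] 537 z 0.105 [579.9 343.4] [38.5 35.6] yaw -3.4
top [168. 164.] 378 z 0.086 [507.6 345.6] [35.1 36.4] yaw -1.9
top [271. 230.] 274 z 0.078 [359.3 106.1] [36.3 17.8] yaw 20.3
```

Emit:
drive_tool([
  [[0,0.034,-0.452,0,0,0,13],[0,0.034,-0.452,0,0,0,13],[0,0.034,-0.452,0,0,0,13],[0,0.034,-0.452,0,0,0,13],[0,0.034,-0.452,0,0,0,13],[0,0.034,-0.452,0,0,0,13],[0,0.034,-0.452,0,0,0,13],[0,0.034,-0.452,0,0,0,13],[0,0.034,-0.452,0,0,0,13],[0,0.034,-0.452,0,0,0,13],[0,0.034,-0.452,0,0,0,13]],
])

```text
clock: 13.42
tcp_pos: [0.4615, -0.1029, 0.1981]
orientation: [-0.0, 0.127, 0.992, 0.0]
wrist_force: [-0.2, -0.7, 0.0]
finger_gap: 0.0855
grip_force: 0.0
```

```bash
python3 w.py wrist w4
```

```text
[ 0.4615 -0.1029  0.1981] [-2.000e-04  1.266e-01  9.920e-01  2.000e-04] [-0.2 -0.7  0. ] [-0.39  0.13 -0.27  1.17  0.   -0.14]
wrist [522.  22.] 2540 z 0.080 [358.7 105.9] [36.3 19.9] yaw 20.5
wrist [603. 122.] 3096 z 0.078 [472.3 193.1] [19.8 36.7] yaw -35.8
wrist [524. 147.] 2695 z 0.079 [481.8 106.1] [19.5 37.3] yaw 6.4
wrist [417. 155.] 2317 z 0.102 [450.   -8.3] [37.  37.3] yaw 28.6
wrist [318. 185.] 1421 z 0.062 [ 461.9 -104.6] [36.  35.5] yaw -14.9
wrist [121. 242.] 14046 z 0.150 [ 438.8 -291.2] [116.4  58.3] yaw 38.1
```

View pics/w4.png

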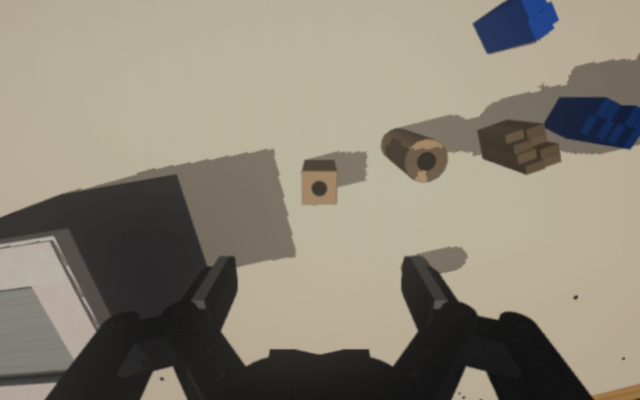

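The wrist view shows the short prop at (319,187), aligned with the fingers. The round prop at (420,155) is well clear.

Emit:
drive_tool([
  [[0,-0.001,-0.001,0.06,0,0,0],[0,-0.001,-0.001,0.12,0,0,0],[0,-0.001,-0.001,0.173,0,0,0],[0,-0.001,-0.001,0.173,0,0,0],[255,-0.001,-0.001,0.173,0,0,0],[255,-0.001,-0.001,0.173,0,0,0],[255,-0.001,-0.001,0.173,0,0,0],[255,-0.001,-0.001,0.173,0,0,0],[255,-0.001,-0.001,0.173,0,0,0],[255,-0.001,-0.001,0.12,0,0,0],[255,-0.001,-0.001,0.06,0,0,0],[255,-0.001,-0.001,0.01,0,0,0]],
])

```text
clock: 14.98
tcp_pos: [0.4623, -0.1059, 0.1914]
orientation: [0.001, 0.128, 0.992, -0.0]
wrist_force: [1.3, -0.7, -1.8]
finger_gap: 0.0355
grip_force: 40.5
```

Emit:
drive_tool([
  [[255,0.137,0.431,0,0,0,-13],[255,0.137,0.431,0,0,0,-13],[255,0.137,0.431,0,0,0,-13],[255,0.137,0.431,0,0,0,-13],[255,0.137,0.431,0,0,0,-13],[255,0.137,0.431,0,0,0,-13],[255,0.137,0.431,0,0,0,-13],[255,0.137,0.431,0,0,0,-13],[255,0.137,0.431,0.05,0,0,-13],[255,0.137,0.431,0.07,0,0,-13],[255,0.137,0.431,0.07,0,0,-13],[255,0.137,0.431,0.07,0,0,-13]],
])

```text
clock: 16.48
tcp_pos: [0.4397, 0.3458, 0.1197]
orientation: [0.001, 0.015, 1.0, 0.0]
wrist_force: [-0.2, 0.4, -1.6]
finger_gap: 0.0355
grip_force: 40.8
```

```bash
python3 -c "
from h import *
s=get_state();print(s['tcp_pos'],s['orientation'])"; python3 hold.py
```

```text
[0.43972731 0.34577388 0.11967231] [7.76352056e-04 1.51512866e-02 9.99884823e-01 4.19347477e-04]
top z 0.16129665894350434
top rect ((436.1708068847656, 344.5378723144531), (42.18599319458008, 30.016563415527344), 88.04081726074219)
face z 0.098 x 0.4192 y 0.3279..0.3615
face z 0.112 x 0.4192 y 0.3278..0.3617
face z 0.128 x 0.4193 y 0.3216..0.3679
face z 0.143 x 0.4194 y 0.3221..0.3675
face z 0.158 x 0.4193 y 0.3229..0.3658
```

Emit:
drive_tool([
  [[255,0,0.003,0.04,0,0,0],[255,0,0.003,0.07,0,0,0],[255,0,0.003,0.082,0,0,0],[255,0,0.003,0.087,0,0,0],[255,0,0.003,0.0875,0,0,0],[0,0,0.003,0.0875,0,0,0],[0,0,0.003,0.0875,0,0,0],[0,0,0.003,0.0875,0,0,0],[0,0,0.003,0.04,0,0,0],[0,0,0.003,-0.01,0,0,0],[0,0,0.003,-0.07,0,0,0],[0,0,0.003,-0.07,0,0,0]],
])

```text
clock: 18.02
tcp_pos: [0.4419, 0.3507, 0.194]
orientation: [0.004, 0.015, 1.0, 0.003]
wrist_force: [-0.5, 0.3, -1.0]
finger_gap: 0.0854
grip_force: 0.0
```

```bash
python3 chk.py | grep -vE "z 0.11"
```

```text
[0.4419 0.3507 0.194 ] [0.0045 0.0147 0.9999 0.0027] [-0.5  0.3 -1. ] [ 0.53  0.3  -0.07  1.19  0.    0.56]
top [474.  19.] 975 z 0.076 [ 849.8 -376.2] [70.7 72.7] yaw -31.8
top [325. 113.] 278 z 0.081 [619.4 -11.9] [36.2 35.7] yaw 24.5
top [169. 128.] 699 z 0.105 [579.2 343.2] [37.3 36. ] yaw -1.5
top [168. 164.] 357 z 0.086 [507.8 345.4] [34.2 35.7] yaw -2.0
top [238. 180.] 310 z 0.077 [473.6 194.3] [18.4 35.3] yaw -35.9
top [274. 177.] 304 z 0.078 [482.3 106.2] [18.7 35.5] yaw 6.0
top [325. 185.] 277 z 0.101 [450.4  -7.5] [34.6 35.9] yaw -1.6
top [168. 196.] 287 z 0.066 [437.4 347.7] [34.6 34.3] yaw -1.2
top [271. 229.] 277 z 0.078 [359.1 106.2] [35.9 17.7] yaw 21.4
top [209. 238.] 168 z 0.071 [339.2 252.3] [82.9  7.5] yaw -15.1
```

All three sound props are centred in their compartments, within about 2 mm. Next is the broken one.

Emit:
drive_tool([
  [[70,-0.041,-0.243,0,0,0,-7.7],[70,-0.041,-0.243,0,0,0,-7.7],[70,-0.041,-0.243,0,0,0,-7.7],[70,-0.041,-0.243,0,0,0,-7.7],[70,-0.041,-0.243,0,0,0,-7.7],[70,-0.041,-0.243,0,0,0,-7.7],[70,-0.041,-0.243,0,0,0,-7.7]],
])

```text
clock: 18.95
tcp_pos: [0.4722, 0.106, 0.1877]
orientation: [-0.001, -0.053, 0.999, 0.0]
wrist_force: [-0.2, 0.3, -0.2]
finger_gap: 0.0615
grip_force: 0.0
```

```bash
python3 - <<'E'
from w import *
p,d,c=snap('wrist','w5');P=cloud(d,c);P[d<=0]=-1
for nm,cx,cy in(('broken',.474,.105),('blue',.474,.194)):
    q=P[(np.hypot(P[...,0]-cx,P[...,1]-cy)<.045)&(P[...,2]>.02)&(P[...,2]<.09)]
    print(nm,cv2.minAreaRect((q[:,:2]*1000).astype(np.float32)),q[:,:2].min(0),q[:,:2].max(0),q[:,2].max())
E
```

```text
[0.4722 0.106  0.1877] [-6.000e-04 -5.340e-02  9.986e-01  2.000e-04] [-0.2  0.3 -0.2] [ 0.05  0.16 -0.26  1.15  0.   -0.05]
broken ((473.18817138671875, 104.98954772949219), (36.685733795166016, 36.080596923828125), 5.687232971191406) [0.45345911 0.08538405] [0.49309644 0.12446275] 0.08262429892521803
blue ((467.7806091308594, 186.25924682617188), (37.34988784790039, 36.2672233581543), 53.66907501220703) [0.44236332 0.16083778] [0.49199979 0.21137753] 0.0832788877642853
```

View pics/w5.png

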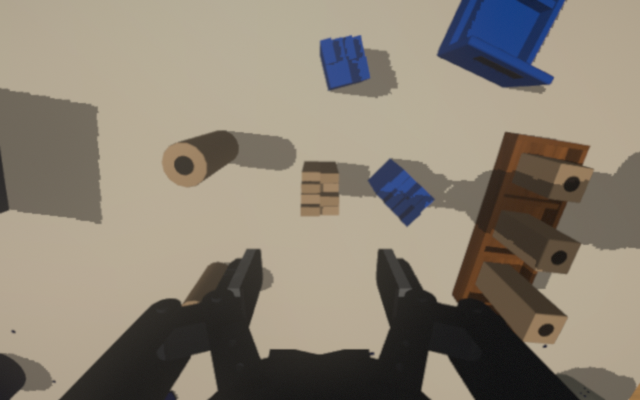

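The wrist view shows the broken prop at (320,190), centred between the part-open fingers. The blue shard at (402,190) is beyond the finger line.

Emit:
drive_tool([
  [[70,-0.001,-0.001,0.06,0,0,0],[70,-0.001,-0.001,0.11,0,0,0],[70,-0.001,-0.001,0.157,0,0,0],[70,-0.001,-0.001,0.157,0,0,0],[255,-0.001,-0.001,0.157,0,0,0],[255,-0.001,-0.001,0.157,0,0,0],[255,-0.001,-0.001,0.157,0,0,0],[255,-0.001,-0.001,0.157,0,0,0],[255,-0.001,-0.001,0.1,0,0,0],[255,-0.001,-0.001,0.04,0,0,0],[255,-0.001,-0.001,-0.02,0,0,0],[255,-0.001,-0.001,-0.08,0,0,0]],
])

```text
clock: 20.5
tcp_pos: [0.4735, 0.1038, 0.271]
orientation: [0.001, -0.052, 0.999, -0.0]
wrist_force: [0.7, 0.9, -1.9]
finger_gap: 0.0357
grip_force: 40.6
```

Emit:
drive_tool([
  [[255,0.03,-0.354,-0.035,0,0,11],[255,0.03,-0.354,-0.035,0,0,11],[255,0.03,-0.354,-0.035,0,0,11],[255,0.03,-0.354,-0.035,0,0,11],[255,0.03,-0.354,-0.035,0,0,11],[255,0.03,-0.354,-0.035,0,0,11],[255,0.03,-0.354,-0.035,0,0,11],[255,0.03,-0.354,-0.035,0,0,11],[255,0.03,-0.354,-0.035,0,0,11]],
])

```text
clock: 21.62
tcp_pos: [0.481, -0.2501, 0.3035]
orientation: [0.0, 0.043, 0.999, 0.0]
wrist_force: [0.3, 0.5, -1.2]
finger_gap: 0.0356
grip_force: 41.1
```

```bash
python3 w.py wrist w6; python3 - <<'E'
from h import *
p,d,c=snap('wrist');np.savez('pics/w6.npz',p=p,d=d,**c)
P=cloud(d,c);P[d<=0]=-1
cv2.imwrite('pics/w6z.png',np.clip((P[...,2]-.15)*255/.06,0,255))
E
```

```text
[ 0.481  -0.2501  0.3035] [0.000e+00 4.280e-02 9.991e-01 1.000e-04] [ 0.3  0.5 -1.2] [-0.63  0.24  0.12  1.45  0.   -0.54]
wrist [594.  46.] 1572 z 0.080 [358.1 105.8] [36.6 20.9] yaw 22.1
wrist [623. 129.] 1133 z 0.068 [469.9 178. ] [48. 20.] yaw 5.9
wrist [505. 128.] 1664 z 0.102 [450.3  -8.8] [37.3 36.7] yaw -32.9
wrist [259. 137.] 1200 z 0.127 [ 430.3 -311.5] [149.2  72.4] yaw -41.5
wrist [484. 241.] 1018 z 0.083 [617.7 -12.9] [36.7 36.7] yaw 37.9[ WARN:0@0.439] global loadsave.cpp:1063 imwrite_ Unsupported depth image for selected encoder is fallbacked to CV_8U.
```

View pics/w6.png

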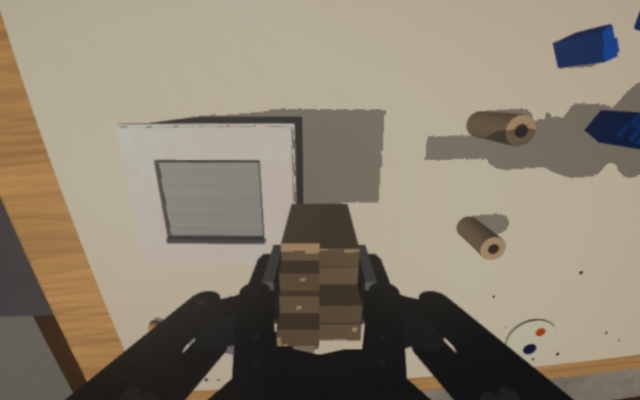

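The wrist view shows the broken prop held squarely and the bin lid at left. The opening spans about (158-263, 160-242), with a dark hinge bar along its lower edge at (216,240), which is the world +x side.

```bash
python3 - <<'E'
from h import *
f=np.load('pics/w6.npz');p,d=f['p'],f['d'];c={k:f[k] for k in('mtx','k1','world_from_camera')};c['k1']=float(c['k1'])
g=cv2.cvtColor(p,cv2.COLOR_RGB2GRAY);P=cloud(d,c)
print(g[200,110:310:4]);print(g[115:275:4,212]);
print([(v,round(float(P[v,212,0]),3),round(float(P[v,212,2]),4)) for v in range(150,262,6)])
print([(u,round(float(P[200,u,1]),3),round(float(P[200,u,2]),4)) for u in range(140,290,6)])
m=(g>125)&(d>0)&(P[...,2]>.165)&(P[...,2]<.2);m[:,300:]=0
cs,h=cv2.findContours(m.astype(np.uint8),cv2.RETR_CCOMP,cv2.CHAIN_APPROX_NONE)
for cc,hh in zip(cs,h[0]):
    if len(cc)>100: print('outer' if hh[3]<0 else 'hole',cv2.boundingRect(cc),cv2.minAreaRect((onplane(c,cc.reshape(-1,2),.18)[:,:2]*1000).astype(np.float32)))
E
```

```text
[172 172 172 172 172 172 173 173 172 173 173 172 172  87 121 132 133 132
 131 131 130 130 129 129 129 129 128 128 129 128 128 128 127 127 127 127
 128 127 140 170 171 171 170 170 171 170 115  54  63 108]
[115  59 120 165 172 173 173 173 172 173 173 139 127 133 131 130 131 132
 129 132 130 129 129 129 129 126 130 130 126 127  97  66 122 170 170 172
 171 169 170 169]
[(150, 0.433, 0.1814), (156, 0.438, 0.1816), (162, 0.445, 0.178), (168, 0.45, 0.1775), (174, 0.456, 0.1775), (180, 0.462, 0.1787), (186, 0.468, 0.1777), (192, 0.474, 0.1781), (198, 0.48, 0.1771), (204, 0.486, 0.1794), (210, 0.492, 0.1779), (216, 0.499, 0.1781), (222, 0.505, 0.1778), (228, 0.512, 0.1772), (234, 0.519, 0.1775), (240, 0.522, 0.1842), (246, 0.531, 0.181), (252, 0.537, 0.1817), (258, 0.544, 0.181)]
[(140, -0.427, 0.1814), (146, -0.421, 0.1815), (152, -0.415, 0.181), (158, -0.409, 0.1819), (164, -0.406, 0.1772), (170, -0.399, 0.178), (176, -0.393, 0.178), (182, -0.388, 0.1769), (188, -0.381, 0.1788), (194, -0.375, 0.1778), (200, -0.369, 0.1784), (206, -0.363, 0.1784), (212, -0.357, 0.1772), (218, -0.351, 0.1785), (224, -0.346, 0.1766), (230, -0.339, 0.1776), (236, -0.333, 0.1789), (242, -0.327, 0.1779), (248, -0.322, 0.1779), (254, -0.316, 0.1783), (260, -0.31, 0.177), (266, -0.303, 0.1818), (272, -0.297, 0.1805), (278, -0.291, 0.1826), (284, -0.286, 0.1818)]
outer (160, 163, 101, 70) ((480.34918212890625, -356.1281433105469), (93.16719818115234, 71.5516586303711), 84.88541412353516)
outer (114, 123, 182, 141) ((480.1685791015625, -356.88153076171875), (165.04945373535156, 145.4824676513672), 84.89189147949219)
hole (153, 159, 114, 86) ((485.0005798339844, -358.39556884765625), (105.0341796875, 88.88050079345703), 84.88876342773438)
```

Emit:
drive_tool([
  [[255,0,-0.05,0,0,0,0],[255,0,-0.106,0,0,0,0],[255,0,-0.106,0.03,0,0,0],[255,0,-0.106,0.07,0,0,0],[255,0,-0.106,0.085,0,0,0],[255,0,-0.106,0.085,0,0,0]],
])

```text
clock: 22.48
tcp_pos: [0.4717, -0.3557, 0.2177]
orientation: [-0.001, 0.043, 0.999, 0.001]
wrist_force: [0.7, -0.1, -0.3]
finger_gap: 0.0356
grip_force: 41.3
```

```bash
python3 -c "
from h import *
p,d,c=snap('wrist','w7')
s=get_state();print(s['tcp_pos'],s['joint_pos'].round(2),s['wrist_force'])"
```

```text
[ 0.47229901 -0.35640688  0.21908602] [-0.78  0.35  0.07  1.29  0.   -0.7 ] [-0.27923743 -0.63821742 -2.23987413]
```

View pics/w7.png

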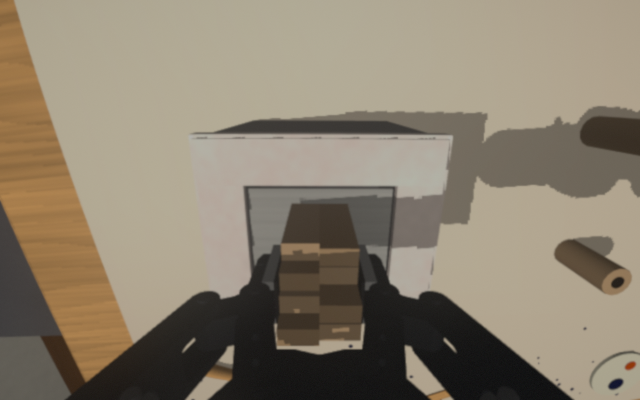

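The wrist view shows the prop over the opening (245-395 wide, upper edge at row 186), with its lower end near (320,205), so it is clear of all edges.

Emit:
drive_tool([
  [[255,0,0,0.03,0,0,0],[255,0,0,0.06,0,0,0],[255,0,0,0.086,0,0,0],[255,0,0,0.086,0,0,0]],
])

```text
clock: 23.02
tcp_pos: [0.4728, -0.3573, 0.1335]
orientation: [0.001, 0.043, 0.999, -0.001]
wrist_force: [0.5, 0.5, -1.3]
finger_gap: 0.0356
grip_force: 42.4
```

Emit:
drive_tool([
  [[90,0,0,0,0,0,0],[90,0,0,0,0,0,0],[90,0,0,0,0,0,0],[90,0,0,0,0,0,0],[90,0,0,-0.03,0,0,0],[90,0,0,-0.08,0,0,0],[90,0,0,-0.13,0,0,0],[90,0,0,-0.17,0,0,0],[90,0,0.15,-0.17,0,0,0],[90,0,0.15,-0.17,0,0,0],[90,0,0.15,-0.17,0,0,0]],
])

```text
clock: 24.4
tcp_pos: [0.485, -0.2051, 0.3035]
orientation: [0.001, 0.042, 0.999, -0.001]
wrist_force: [0.3, -0.2, -0.1]
finger_gap: 0.0556
grip_force: 0.0
```

```bash
python3 w.py wrist w8; python3 chk.py | grep -vE "z 0.11"; python3 - <<'E'
from h import *
p,d,c=snap('top','t9')
P=cloud(d,c);print([round(float(P[v,503,2]),3) for v in range(132,190,3)])
b=np.full((400,640,3),0,np.uint8)
a=cv2.imread('pics/w8.png');t=cv2.imread('pics/t9.png')
cv2.imwrite('pics/f1.png',np.hstack([cv2.resize(a[60:360,60:460],(400,300)),cv2.resize(t[100:250,140:340],(400,300))]))
E
```

```text
[ 0.485  -0.2051  0.3035] [ 8.000e-04  4.250e-02  9.991e-01 -5.000e-04] [ 0.3 -0.2 -0.1] [-0.55  0.21  0.08  1.44 -0.   -0.47]
wrist [633.  20.] 163 z 0.048 [330.9 214.4] [11.9  7. ] yaw 33.2
wrist [562.  44.] 1512 z 0.080 [359. 105.] [37.3 19.8] yaw 24.0
wrist [604. 130.] 1749 z 0.079 [472.8 193.5] [20.6 36.5] yaw -37.5
wrist [472. 127.] 1478 z 0.102 [449.3  -8.6] [37.  35.9] yaw -4.2
wrist [246. 163.] 2959 z 0.146 [ 488. -277.] [  2.1 140.3] yaw -4.3
wrist [456. 241.] 975 z 0.082 [617.5 -13. ] [37.5 37.3] yaw -8.7
[ 0.485  -0.2033  0.3037] [8.000e-04 4.180e-02 9.991e-01 2.000e-04] [-0.7  2.5 -1.1] [-0.55  0.21  0.08  1.44  0.   -0.47]
top [474.  19.] 984 z 0.076 [ 850.3 -376.6] [71.  73.9] yaw -26.9
top [325. 113.] 280 z 0.080 [619.1 -12.1] [36.2 35.8] yaw -1.3
top [169. 128.] 700 z 0.105 [579.4 343.4] [37.3 36. ] yaw -2.4
top [168. 164.] 376 z 0.086 [508.3 345.3] [35.2 36. ] yaw -4.8
top [238. 180.] 308 z 0.077 [473.8 194.5] [18.9 35.7] yaw -34.0
top [325. 185.] 281 z 0.101 [450.2  -7.5] [34.6 35.4] yaw -1.4
top [168. 196.] 297 z 0.066 [437.4 347.7] [34.4 34.3] yaw -1.4
top [271. 230.] 274 z 0.078 [359.2 106.3] [36.  17.7] yaw 20.3
top [209. 239.] 169 z 0.071 [339.3 252.7] [84.   7.6] yaw -15.1
[0.77, 0.771, 0.772, 0.772, 0.773, 0.775, 0.775, 0.775, 0.776, 0.777, 0.777, 0.778, 0.777, 0.779, 0.778, 0.78, 0.779, 0.78, 0.779, 0.78]
```

View pics/f1.png

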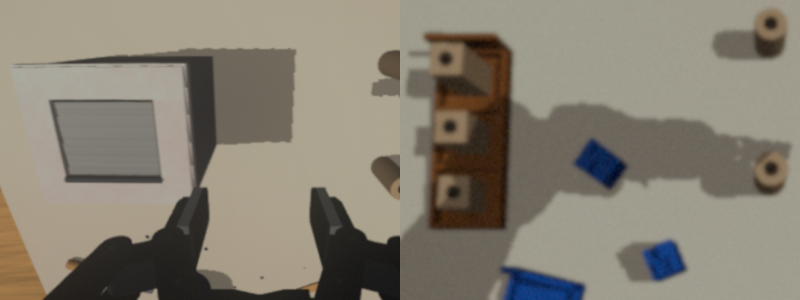

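The picture shows the flap shut at (105,140), the broken prop gone, the three props in tray order at (445-453, 58-192), and the round ones unmoved.

```bash
python3 -c "
from workcell import *
print(hand_in())"
```

```text
the job is handed in; nothing more can be done
None
```

The job is handed in: the three sound props stand in the tray with the tallest by the end board, the broken one is in the bin with the flap shut, and the round props stand where they were.

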